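Sort sealed screw tins into full and empty by feel

ROBOT

A 6-joint arm with a two-finger parallel gripper is mounted at the origin on the work surface. World frame = base frame: x ahead of the robot, y to its left, z up, the work surface at z = 0. Lengths are in mm, angles in rad, forces in N, time in s.
With the tool pointing down it reaches from about 275 to 975 mm from the base axis. Payload 8.4 kg.
Tool frame: the origin (TCP) lies midway between the tips of the shut fingers; the grasp point (between the pads) lies 19 mm behind it; z points along the fingers, y is the line along which they close (so a half turn about z gives the same grasp; the last joint's range is limited). The gripper opens to 92 mm and grips with 3 to 60 N. Pads are 20 mm wide; open, the fingers measure 128 mm over their backs; the gripper's body (75 mm by 189 mm) begins 69 mm behind the grasp point.
Start: joints at [1.216, 0.353, 1.633, -0, 1.155, -0.002], TCP at [215.953, 586.508, 187.283] pointing down, gripper open.
Joint ranges: [-2.63, 2.63], [-0.92, 2.1], [0.06, 2.66], [-1.3, 4.44], [0, 2.69], [-3.02, 3.02]. Speed limits (rad/s): [2.22, 2.22, 2.79, 3.14, 3.14, 3.14].

INTERFACE

Orientations are given as a rotation vector (axis times angle).
In Python, from plant import ctrl, eyes, job gives the robot as it stands.
- The arm moves only by the tool jog_arm, never from a script. Its argument "targets" is text: rows parted by semicolons, each of 5 numbers parted by spaces: the shift along the world's x, y, z in m, then the turn about the world's z in rad, then the opening, from 0 (shut) to 1 (fully open). In form: tx ty tz twist gripper; .... A call has 1 to 5 rows; each row shifts and turns the commanded pose from where the row before left it; what a row does not reach is not made up. A row lasts 1/8 s, in which the tool goes at most 62.5 mm and 10.7 degrees, less where a joint would pass 70% of its speed; a pose out of reach is approached as far as the arm can. A call is refused whole if a number of a shift passes 0.0625 or a number of a turn 0.188, either way. A call with a gripper value outside its range is refused whole. The fingers move at their own pace and stop on an object; "force" is the grip in N (left out, the last holds). Time passes only in rows, so rows that do not move let the fingers close. It gives the time, the measured TCP pose, the force, the opening and the grip force at its end, in the units of the state.
- ctrl.get_state(): the state, without advancing time (a new reading comes with each control period).
- eyes.snapshot(name): name is "scene" or "side" or "wrist"; returns the picture (480x640x3 uint8, blue, green, red); there is no depth.
- eyes.calibration(name): a dict with "K" (3x3 intrinsics, pixels), "position" and "orientation" of the camera in the world. Camera axes: x right, y down, z forward; pixel columns grow to the right and rows downward; lengths in mm; the calibration is good to about 2 mm. A picture is of the moment at which its call begins: read the wrist's pose just before it. calibration takes no time and is no camera call; for the wrist camera it gives the pose at the moment of the call.
- job.hand_in(): hands the job in; it is judged then, once.
The state is a dict: "clock": time; "joints": joint angles; "qvel": joint speeds; "joint_efforts": joint torques, N m; "tcp_pos": TCP position; "eef_rot": TCP orientation; "force": force on the tool from outside, world axes, zero at the start; "torque": the same for the moment, N m; "gripper_width": finger opening in mm; "gripper_force": force on a finger pad.
Only numpy, scipy, OpenCV 4.12 (cv2) and the standard library are available. Lean on these libraries where they do the work, as an engineer would, in place of code of your own. Each camera call takes 0.05 s, during which the arm holds its last target. There are 200 camera calls.

TASK

Three look-alike sealed screw tins stand on the workbench; lift each to feel whether it is full or empty. Set the full ones down gently in the blue tray and the empty ones in the orange tray, each standing upright flat on the tray's floor, not on another tin. Do not drop the tins or tip them over, and leave the hammer, tape roll and white pot where they are.

Things in the scene. Friction and masses are not known exactly. Their poses are not given: they have to be found in the camera images.
- tin_a_mid (a point): centre, half-way up, of a sealed green metal tin with a steel lid and a white label showing a screw; 94 long (its x axis) x 54 wide (y) x 80 high (z), this point 40 above its underside. All three look alike. The lid cannot come off. An empty tin weighs 0.13 to 0.18 kg, a full one 0.48 to 0.75 kg; the contents may shift by 2 mm. One or two of the three are full, which ones is unknown
- tin_b_mid (a point): centre, half-way up, of a sealed green metal tin with a steel lid and a white label showing a screw; 94 long (its x axis) x 54 wide (y) x 80 high (z), this point 40 above its underside. All three look alike. The lid cannot come off. An empty tin weighs 0.13 to 0.18 kg, a full one 0.48 to 0.75 kg; the contents may shift by 2 mm. One or two of the three are full, which ones is unknown
- tin_c_mid (a point): centre, half-way up, of a sealed green metal tin with a steel lid and a white label showing a screw; 94 long (its x axis) x 54 wide (y) x 80 high (z), this point 40 above its underside. All three look alike. The lid cannot come off. An empty tin weighs 0.13 to 0.18 kg, a full one 0.48 to 0.75 kg; the contents may shift by 2 mm. One or two of the three are full, which ones is unknown
- tin_a: the tin of tin_a_mid; origin at the centre of its underside, same axes
- tin_b: the tin of tin_b_mid; origin at the centre of its underside, same axes
- tin_c: the tin of tin_c_mid; origin at the centre of its underside, same axes
- tray_blue: Blue plastic tray, fixed to the bench: 270 (its x axis) x 160 (y) outside, 20 high, walls and floor 5 thick, so inside 260 x 150 and big enough for two tins end to end along x; origin at the centre of its underside. For the full tins. The two trays may be on either side
- tray_orange: Orange plastic tray, fixed to the bench: 270 (its x axis) x 160 (y) outside, 20 high, walls and floor 5 thick, so inside 260 x 150 and big enough for two tins end to end along x; origin at the centre of its underside. For the empty tins. The two trays may be on either side
- hammer: bystander: hammer lying beyond the tins, about 260 long, along its x axis, handle to -x
- tape_roll: bystander: yellow roll of tape lying flat, 100 across, 25 high; origin at the centre of its underside
- pot: bystander: open white plastic pot, 80 across, 55 high; origin at the centre of its underside
- wood_box: bystander: closed dark wooden box, 166 x 116 x 102 high with four knobs on top, fixed; origin at the centre of its underside
Things that resemble listed ones, but are neither listed nor needed, are in the scene too. What is shaped like the tin_b but purple is not meant.

How it is judged (in metres and radians):
At the end, for the whole second after the job is handed in: Each tin over 0.34 kg stands in the blue tray, each lighter one in the orange: centre within 115 mm along and 70 mm across of the tray's middle and 38 to 52 mm above its underside, bearing its weight on the tray, upright within 0.1 rad, at rest (((x of tin_a_mid in the frame of tray_blue between -0.115 and 0.115 m and y of tin_a_mid in the frame of tray_blue between -0.07 and 0.07 m and z of tin_a_mid in the frame of tray_blue between 0.038 and 0.052 m and contact force between tin_a and tray_blue above 3.3 N) or (x of tin_a_mid in the frame of tray_orange between -0.115 and 0.115 m and y of tin_a_mid in the frame of tray_orange between -0.07 and 0.07 m and z of tin_a_mid in the frame of tray_orange between 0.038 and 0.052 m and contact force between tin_a and tray_orange between 0.5 and 3.3 N)) and angle between each of tin_a_mid, tin_b_mid, tin_c_mid's own z axis and vertical below 0.1 rad and linear speed of each of tin_a, tin_b, tin_c below 0.02 m/s and ((x of tin_b_mid in the frame of tray_blue between -0.115 and 0.115 m and y of tin_b_mid in the frame of tray_blue between -0.07 and 0.07 m and z of tin_b_mid in the frame of tray_blue between 0.038 and 0.052 m and contact force between tin_b and tray_blue above 3.3 N) or (x of tin_b_mid in the frame of tray_orange between -0.115 and 0.115 m and y of tin_b_mid in the frame of tray_orange between -0.07 and 0.07 m and z of tin_b_mid in the frame of tray_orange between 0.038 and 0.052 m and contact force between tin_b and tray_orange between 0.5 and 3.3 N)) and ((x of tin_c_mid in the frame of tray_blue between -0.115 and 0.115 m and y of tin_c_mid in the frame of tray_blue between -0.07 and 0.07 m and z of tin_c_mid in the frame of tray_blue between 0.038 and 0.052 m and contact force between tin_c and tray_blue above 3.3 N) or (x of tin_c_mid in the frame of tray_orange between -0.115 and 0.115 m and y of tin_c_mid in the frame of tray_orange between -0.07 and 0.07 m and z of tin_c_mid in the frame of tray_orange between 0.038 and 0.052 m and contact force between tin_c and tray_orange between 0.5 and 3.3 N))); the robot touches nothing.
It fails at once if a tin is tipped by more than 40 degrees (angle between any of tin_a_mid, tin_b_mid, tin_c_mid's own z axis and vertical above 0.7 rad).
It fails at once if a tin is dropped: it falls, out of the fingers' touch, at over 0.6 m/s (about 18 mm of fall) ((linear speed of tin_a above 0.6 m/s and contact force between tin_a and the fingers below 0.1 N) or (linear speed of tin_b above 0.6 m/s and contact force between tin_b and the fingers below 0.1 N) or (linear speed of tin_c above 0.6 m/s and contact force between tin_c and the fingers below 0.1 N)).
It fails at once if the hammer, tape roll or pot is moved by more than 30 mm (distance of any of hammer, tape_roll, pot from where it was at the start of the episode above 0.03 m).
It also fails if it takes over 72 s, if anything falls off the work surface, if the arm or the gripper's body presses on something with over 40 N, if the wrist force passes 120 N, or if a joint passes its speed limit or range.

## Working session

There is one attempt and no reset: what is moved stays moved. The work goes in short steps, Python scripts to look and compute and a tool call to move; the robot and the scene stay as the last step left them, time stands still between calls to the robot, and variables do not carry over. Pictures are saved under pics/ and viewed, at most 10 in all, crops included, and the job is handed in when it is done.

Besides the shell and the picture viewer there is one more tool, called after "Emit:" by a JSON object that holds its "fn" and its "kwargs". jog_arm: Moves the arm, as the interface text tells. Its arguments: {"type":"object","properties":{"targets":{"type":"string"},"force":{"type":"number"}},"required":["targets"]}

```bash
mkdir -p pics
python3 - <<'E'
from plant import ctrl, eyes, job
import cv2,numpy as np
for n in("scene","side"):
    im=eyes.snapshot(n); cv2.imwrite(f"pics/{n}0.png",im)
    c=eyes.calibration(n); print(n,c)
print(ctrl.get_state())
E
```

```text
scene {'K': array([[496.26476739,   0.        , 317.03309491],
       [  0.        , 496.26476739, 237.26573752],
       [  0.        ,   0.        ,   1.        ]]), 'position': array([1167.3766845 ,  695.59824576,  697.08983037]), 'orientation': array([-0.92214993, -2.34063333,  1.24675879])}
side {'K': array([[491.14164756,   0.        , 326.29956539],
       [  0.        , 491.14164756, 243.02772175],
       [  0.        ,   0.        ,   1.        ]]), 'position': array([ 188.73540762, -855.928556  ,  583.5529653 ]), 'orientation': array([-2.0506215,  0.3972507, -0.2537615])}
{'clock': 0.1, 'joints': array([ 1.21563252e+00,  3.53572716e-01,  1.63407233e+00, -3.18128271e-05,
        1.15522359e+00, -2.40686279e-03]), 'qvel': array([ 0.0013513 , -0.00184234, -0.00015738, -0.00066088, -0.00077268,
       -0.00019564]), 'joint_efforts': array([ 2.08676101e-03, -5.94910383e+01, -3.34929764e+01,  7.01173861e-02,
        1.84716942e-02, -3.87414320e-05]), 'tcp_pos': array([215.7700695 , 586.04183283, 186.63728127]), 'eef_rot': array([-5.51185993e-01, -3.09266046e+00,  1.98035287e-03]), 'force': array([ 0.5452111 , -0.03138346,  0.07302373]), 'torque': array([-0.00520504, -0.0269758 ,  0.05812408]), 'gripper_force': 0.0, 'gripper_width': 91.7528016789525}
```

View pics/scene0.png

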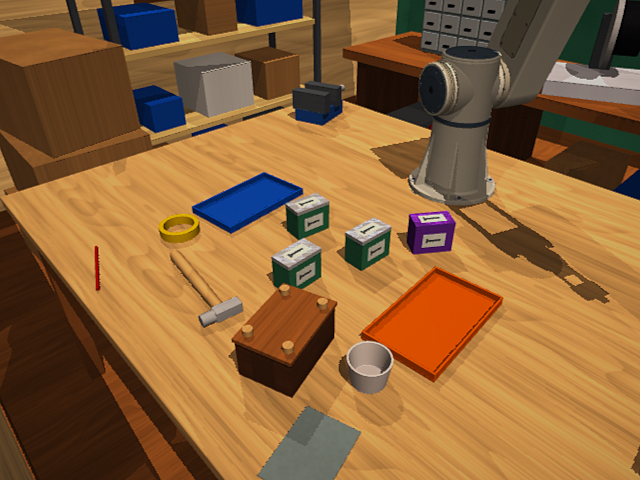

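View pics/side0.png

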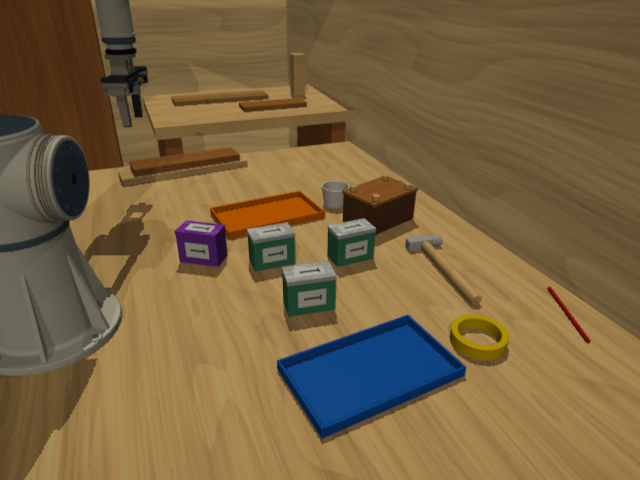

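The scene view shows the green tin lids at about (308,202), (297,249) and (368,229); the side view has the same lids at (309,273), (352,228) and (271,232). The blue tray is at (248,201) in scene and (371,368) in side. The orange tray is at (434,321) and (268,213).

```bash
cat > h.py <<'E'
import cv2,numpy as np
from scipy.spatial.transform import Rotation as R
from scipy.optimize import minimize
def proj(c,P):
    Rm=R.from_rotvec(c["orientation"]).as_matrix(); q=(np.atleast_2d(P)-c["position"])@Rm
    q=q@c["K"].T; return q[:,:2]/q[:,2:]
def ray(c,uv):
    Rm=R.from_rotvec(c["orientation"]).as_matrix(); d=Rm@np.linalg.solve(c["K"],[*uv,1]); return d/np.linalg.norm(d)
def onplane(c,uv,z):
    d=ray(c,uv); p=np.array(c["position"]); return p+d*(z-p[2])/d[2]
def tri(obs):
    A=np.zeros((3,3));b=np.zeros(3)
    for c,uv in obs:
        d=ray(c,uv);M=np.eye(3)-np.outer(d,d);A+=M;b+=M@c["position"]
    X=np.linalg.solve(A,b); return X,[np.linalg.norm(np.cross(X-c["position"],ray(c,uv))) for c,uv in obs]
def box(x,y,yaw,l,w,z0,z1):
    c,s=np.cos(yaw),np.sin(yaw)
    return np.array([[x+c*a-s*b,y+s*a+c*b,z] for a in(-l/2,l/2) for b in(-w/2,w/2) for z in(z0,z1)])
def hullmask(c,P,k=4):
    m=np.zeros((480*k,640*k),np.uint8)
    h=cv2.convexHull(((proj(c,P)+.5)*k).astype(np.float32)); cv2.fillConvexPoly(m,h.round().astype(np.int32),255)
    return cv2.resize(m,(640,480),interpolation=cv2.INTER_AREA)/255.
def fit(views,p0,l,w,z0,z1):  # views: (cal, filled mask)
    def f(p):
        e=0
        for c,m in views:
            h=hullmask(c,box(p[0],p[1],p[2],l,w,z0,z1)); e+=np.abs(h-m).sum()/max(m.sum(),1)
        return e
    return minimize(f,p0,method="Nelder-Mead",options=dict(initial_simplex=np.array(p0)+np.array([[0,0,0],[15,0,0],[0,15,0],[0,0,.15]]),xatol=.2,fatol=1e-4))
def big(m):
    n,l,s,_=cv2.connectedComponentsWithStats(m.astype(np.uint8)); m=(l==1+np.argmax(s[1:,4])).astype(np.uint8)
    h=cv2.convexHull(cv2.findNonZero(m)); o=np.zeros_like(m); cv2.fillConvexPoly(o,h,1); return o.astype(float)
E
python3 - <<'E'
from h import *
from plant import eyes
C={n:eyes.calibration(n) for n in("scene","side")}
S={"T1":((308,202),(309,273)),"T2":((297,249),(352,228)),"T3":((368,229),(271,232)),"blue":((248,201),(371,368)),"or":((434,321),(268,213))}
T={}
for k,(a,b) in S.items():
    X,e=tri([(C["scene"],a),(C["side"],b)]); T[k]=X; print(k,X.round(0),np.round(e,1))
I={n:cv2.cvtColor(cv2.imread(f"pics/{n}0.png"),cv2.COLOR_BGR2HSV) for n in C}
roi={"blue":{"scene":(180,170,310,235),"side":(270,310,475,440)},"or":{"scene":(355,260,510,385),"side":(205,185,330,240)}}
hu={"blue":(105,125),"or":(3,14)}
for k in("blue","or"):
    v=[]
    for n in C:
        x0,y0,x1,y1=roi[k][n];m=np.zeros((480,640),np.uint8)
        hs=I[n][y0:y1,x0:x1]; m[y0:y1,x0:x1]=(hs[...,0]>=hu[k][0])&(hs[...,0]<=hu[k][1])&(hs[...,1]>200)
        v.append((C[n],big(m)))
    r=min((fit(v,[T[k][0],T[k][1],y],270,160,0,20) for y in(0,.8,1.6,2.4)),key=lambda r:r.fun); print(k,r.x.round(3),r.fun)
# tins: green body, z 0..~65
for k in("T1","T2","T3"):
    v=[]
    for n in C:
        u,w=S[k][0 if n=="scene" else 1]; m=np.zeros((480,640),np.uint8)
        hs=I[n][w-5:w+50,u-32:u+32]; m[w-5:w+50,u-32:u+32]=(hs[...,0]>=55)&(hs[...,0]<=90)&(hs[...,1]>90)
        n_,l,s,_=cv2.connectedComponentsWithStats(m); m=(l==1+np.argmax(s[1:,4])).astype(np.uint8)
        q=cv2.convexHull(cv2.findNonZero(m))[:,0]; 
        print(k,n,cv2.approxPolyDP(q,2,True)[:,0].tolist())
E
```

```text
T1 [ 465. -112.   77.] [2.7 2.7]
T2 [619.  24.  79.] [3. 3.]
T3 [447.  74.  77.] [1.6 1.6]
blue [ 499. -322.    6.] [0.6 0.6]
or [511. 317.   3.] [0.4 0.4]
blue [ 496.846 -322.912    3.252] 0.06304321806025732
or [506.087 311.472   3.24 ] 0.10380735980577974
T1 scene [[328, 205], [327, 227], [300, 238], [287, 229], [286, 208]]
T1 side [[334, 308], [289, 315], [284, 302], [283, 277], [334, 281]]
T2 scene [[320, 276], [301, 288], [276, 286], [272, 261], [319, 253]]
T2 side [[374, 233], [371, 258], [337, 265], [329, 257], [328, 231]]
T3 scene [[389, 231], [388, 252], [362, 269], [345, 259], [346, 237]]
T3 side [[294, 263], [255, 270], [250, 260], [248, 236], [293, 238]]
```

Run:
```python
from h import *
from plant import eyes
C={n:eyes.calibration(n) for n in("scene","side")}
for k,n,a,b in[("T1","side",(289,315),(334,308)),("T1","scene",(327,227),(300,238)),("T2","side",(337,265),(371,258)),("T2","scene",(320,276),(301,288)),("T3","side",(255,270),(294,263)),("T3","scene",(388,252),(362,269))]:
    A,B=onplane(C[n],a,0),onplane(C[n],b,0);d=B-A;print(k,n,A.round(),B.round(),np.hypot(*d[:2]).round(),np.arctan2(d[1],d[0]).round(2))
```

```text
T1 side [ 420. -129.    0.] [ 510. -140.    0.] 90.0 -0.12
T1 scene [425. -82.   0.] [509. -92.   0.] 84.0 -0.12
T2 side [580.   7.   0.] [666.   7.   0.] 86.0 -0.0
T2 scene [576.  54.   0.] [635.  56.   0.] 58.0 0.04
T3 side [402.  53.   0.] [492.  50.   0.] 90.0 -0.03
T3 scene [395.  98.   0.] [489. 101.   0.] 94.0 0.03
```

Emit:
{"fn": "jog_arm", "kwargs": {"targets": "0.026 -0.052 0.015 0.035 1; 0.026 -0.052 0.015 0.035 1; 0.026 -0.052 0.015 0.035 1; 0.026 -0.052 0.015 0.035 1; 0.026 -0.052 0.015 0.035 1", "force": 30}}

```text
clock: 0.72
tcp_pos: [346.3, 324.7, 262.6]
eef_rot: [0.276, 3.129, -0.0]
force: [0.9, 0.7, -0.2]
gripper_width: 91.8
gripper_force: 0.0
```

Emit:
{"fn": "jog_arm", "kwargs": {"targets": "0.026 -0.052 0.015 0.035 1; 0.026 -0.052 0.015 0.035 1; 0.026 -0.052 0.015 0.035 1; 0.026 -0.052 0.015 0.035 1; 0 0 0 0.035 1"}}

```text
clock: 1.35
tcp_pos: [451.6, 115.5, 323.1]
eef_rot: [0.011, 3.14, -0.001]
force: [0.6, 0.7, -0.2]
gripper_width: 91.7
gripper_force: 0.0
```

Run:
```python
from h import *
from plant import eyes,ctrl
c=eyes.calibration("wrist"); s=ctrl.get_state(); im=eyes.snapshot("wrist"); cv2.imwrite("pics/w1.png",im)
print(c,s["tcp_pos"],s["eef_rot"],s["clock"],s["force"])
np.savez("w1.npz",**c)
for k,(x,y,w) in dict(T1=(466,-111,-.12),T2=(622,31,.02),T3=(445,76,0)).items(): print(k,proj(c,[[x,y,80]]).round())
```

```text
{'K': array([[425.4039484 ,   0.        , 316.35581405],
       [  0.        , 425.4039484 , 243.63807223],
       [  0.        ,   0.        ,   1.        ]]), 'position': array([367.05188779, 116.09780707, 519.26665068]), 'orientation': array([2.06723523, 2.05219201, 0.30827275])} [451.58662904 115.46539897 323.11202069] [ 1.05567078e-02  3.13980159e+00 -6.94800319e-04] 1.35 [ 0.55717363  0.72559563 -0.23385861]
T1 [[103. 212.]]
T2 [[245. 342.]]
T3 [[279. 191.]]
```

View pics/w1.png

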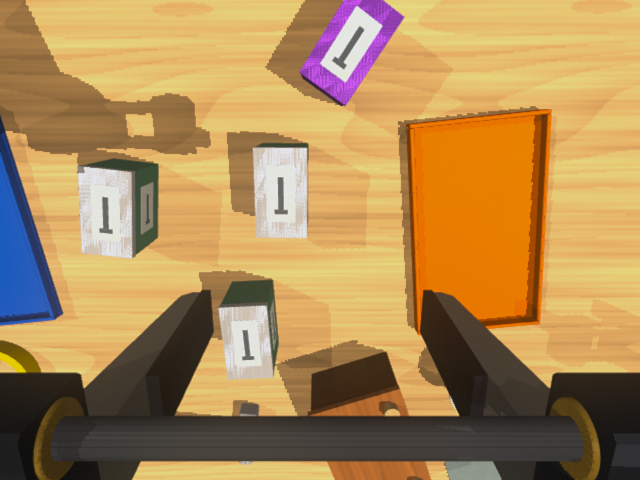

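The wrist view shows all three lids: T3 corners at (253,144)-(307,238), T1 at (78,168)-(133,256), and T2 at (220,308)-(275,378). The orange tray is also visible, with outer corners about (402,123), (551,110), (539,324) and (416,330).

Run:
```python
from h import *
from plant import eyes
c=eyes.calibration("wrist")
L=dict(T3=[(253,144),(307,146),(307,238),(255,238)],T1=[(78,166),(133,173),(133,256),(82,249)],T2=[(219,308),(271,307),(275,377),(228,379)])
for k,q in L.items():
    P=np.array([onplane(c,u,80) for u in q])[:,:2]; d=(P[2]+P[3]-P[0]-P[1])/2
    print(k,P.round().tolist(),P.mean(0).round(),np.hypot(*d).round(),np.arctan2(d[1],d[0]).round(3))
P=np.array([onplane(c,u,20) for u in[(402,123),(551,110),(539,324),(416,330)]]);print(P.round(),P.mean(0))
s=eyes.calibration("scene")
print(tri([(c,(280,191)),(s,(368,229))]),tri([(c,(107,211)),(s,(308,202))]),tri([(c,(248,343)),(s,(297,249))]))
```

```text
T3 [[396.0, 53.0], [398.0, 108.0], [494.0, 107.0], [494.0, 51.0]] [445.  80.] 98.0 -0.019
T1 [[417.0, -126.0], [424.0, -71.0], [514.0, -83.0], [506.0, -137.0]] [ 465. -104.] 90.0 -0.125
T2 [[576.0, 6.0], [575.0, 65.0], [667.0, 67.0], [669.0, 10.0]] [622.  37.] 92.0 0.03
[[377. 214.  20.]
 [364. 380.  20.]
 [630. 406.  20.]
 [638. 246.  20.]] [502.12384329 311.41175168  20.        ]
(array([445.05971666,  77.120044  ,  77.37631725]), [np.float64(2.1990248344330774), np.float64(2.199024834433071)]) (array([ 464.99139467, -106.11099048,   78.94431176]), [np.float64(1.8154842616500875), np.float64(1.8154842616501619)]) (array([620.61289103,  34.90026321,  84.74309127]), [np.float64(3.207863072856652), np.float64(3.2078630728566173)])
```

Emit:
{"fn": "jog_arm", "kwargs": {"targets": "-0.007 -0.037 0 0 1; 0 0 -0.06 0 1; 0 0 -0.06 0 1; 0 0 -0.06 0 1; 0 0 -0.04 0 1"}}

```text
clock: 2.02
tcp_pos: [440.5, 82.7, 99.5]
eef_rot: [-0.003, -3.138, 0.0]
force: [1.2, 0.8, -0.2]
gripper_width: 91.6
gripper_force: 0.0
```

Emit:
{"fn": "jog_arm", "kwargs": {"targets": "0 0 -0.03 0 1; 0 0 -0.03 0 1; 0 0 0 0 1; 0 0 0 0 1"}}

```text
clock: 2.52
tcp_pos: [442.9, 82.3, 42.9]
eef_rot: [0.003, 3.142, 0.0]
force: [1.3, -0.6, 1.0]
gripper_width: 91.4
gripper_force: 0.0
```

Emit:
{"fn": "jog_arm", "kwargs": {"targets": "0 -0.004 0 0 0; 0 0 0 0 0; 0 0 0 0 0; 0 0 0 0 0; 0 0 0 0 0", "force": 35}}

```text
clock: 3.15
tcp_pos: [443.1, 77.6, 42.5]
eef_rot: [0.004, 3.141, 0.0]
force: [-0.1, 0.6, 3.8]
gripper_width: 53.3
gripper_force: 35.0
```

Emit:
{"fn": "jog_arm", "kwargs": {"targets": "0 0 0.01 0 0; 0 0 0.02 0 0; 0 0 0.03 0 0; 0 0 0.03 0 0; 0 0 0 0 0"}}

```text
clock: 3.78
tcp_pos: [444.2, 77.7, 134.0]
eef_rot: [0.004, 3.138, 0.001]
force: [0.2, 0.1, -6.1]
gripper_width: 53.5
gripper_force: 35.0
```

Emit:
{"fn": "jog_arm", "kwargs": {"targets": "0 0 0 0 0; 0 0 0 0 0; 0 0 0 0 0"}}

```text
clock: 4.15
tcp_pos: [442.3, 77.4, 131.3]
eef_rot: [-0.004, -3.14, 0.001]
force: [-1.2, 0.0, -6.0]
gripper_width: 53.5
gripper_force: 35.0
```

Emit:
{"fn": "jog_arm", "kwargs": {"targets": "0 -0.02 0.03 0.014 0; 0.0145 -0.04 0.01 0.014 0; 0.0145 -0.049 0 0.014 0; 0.0145 -0.049 0 0.014 0; 0.0145 -0.049 0 0.014 0"}}

```text
clock: 4.78
tcp_pos: [501.0, -131.1, 171.7]
eef_rot: [0.106, -3.139, -0.0]
force: [1.6, 0.2, -4.4]
gripper_width: 53.3
gripper_force: 35.0
```

Emit:
{"fn": "jog_arm", "kwargs": {"targets": "0.0145 -0.049 0 0.014 0; 0.0145 -0.049 0 0.014 0; 0.0145 -0.049 0 0.014 0; 0.0145 -0.039 0 0 0; 0 0 0 0 0"}}

```text
clock: 5.4
tcp_pos: [559.3, -318.2, 171.0]
eef_rot: [0.168, -3.137, 0.001]
force: [-0.7, 1.4, -5.5]
gripper_width: 53.5
gripper_force: 35.0
```

Emit:
{"fn": "jog_arm", "kwargs": {"targets": "0 0 0 0 0; 0 0 0 0 0"}}

```text
clock: 5.65
tcp_pos: [558.5, -314.4, 171.9]
eef_rot: [0.173, -3.136, -0.001]
force: [0.9, -0.6, -5.4]
gripper_width: 53.5
gripper_force: 35.0
```

Emit:
{"fn": "jog_arm", "kwargs": {"targets": "0 0 -0.03 0 0; 0 0 -0.04 0 0; 0 0 -0.03 0 0; 0 0 -0.016 0 0; 0 0 0 0 0"}}

```text
clock: 6.28
tcp_pos: [558.5, -314.7, 55.7]
eef_rot: [0.172, -3.135, -0.001]
force: [0.2, -0.4, -5.0]
gripper_width: 53.7
gripper_force: 35.0
```

Emit:
{"fn": "jog_arm", "kwargs": {"targets": "0 0 -0.003 0 0; 0 0 -0.003 0 0; 0 0 -0.002 0 0; 0 0 0 0 0"}}

```text
clock: 6.78
tcp_pos: [558.9, -315.5, 48.4]
eef_rot: [-0.171, 3.137, -0.0]
force: [-0.2, 0.1, -5.5]
gripper_width: 53.7
gripper_force: 35.0
```

Emit:
{"fn": "jog_arm", "kwargs": {"targets": "0 0 -0.001 0 0; 0 0 -0.001 0 0; 0 0 0 0 0; 0 0 0 0 0"}}

```text
clock: 7.28
tcp_pos: [559.0, -315.6, 47.5]
eef_rot: [-0.171, 3.137, -0.0]
force: [-4.6, 2.1, 6.8]
gripper_width: 53.7
gripper_force: 35.0
```

Emit:
{"fn": "jog_arm", "kwargs": {"targets": "0 0 0 0 1; 0 0 0 0 1; 0 0 0 0 1; 0 0 0.02 0 1; 0 0 0.05 0 1"}}

```text
clock: 7.9
tcp_pos: [557.6, -314.7, 115.9]
eef_rot: [0.171, -3.133, -0.003]
force: [0.8, -1.4, 0.4]
gripper_width: 92.2
gripper_force: 0.0
```

Emit:
{"fn": "jog_arm", "kwargs": {"targets": "0 0 0.06 0 1; -0.02 0.05 0 -0.06 1; -0.025 0.055 0 -0.06 1; -0.025 0.055 0 -0.06 1; -0.024 0.048 0 -0.05 1"}}

```text
clock: 8.52
tcp_pos: [464.3, -105.9, 177.7]
eef_rot: [0.192, 3.134, -0.0]
force: [0.5, 0.8, 0.5]
gripper_width: 91.8
gripper_force: 0.0
```

Emit:
{"fn": "jog_arm", "kwargs": {"targets": "0 0 0 0 1; 0 0 0 0 1"}}

```text
clock: 8.78
tcp_pos: [466.0, -107.9, 177.6]
eef_rot: [0.188, 3.134, -0.001]
force: [0.2, -0.2, -0.5]
gripper_width: 92.1
gripper_force: 0.0
```

Run:
```python
from h import *
from plant import eyes
for n in("wrist","side"): cv2.imwrite(f"pics/{n}2.png",eyes.snapshot(n))
a=cv2.imread("pics/wrist2.png");b=cv2.imread("pics/side2.png")
cv2.imwrite("pics/c2.png",np.hstack([cv2.resize(a,(400,300)),cv2.resize(b[180:480,180:580],(400,300))]))
```

```text
(no output)
```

View pics/c2.png

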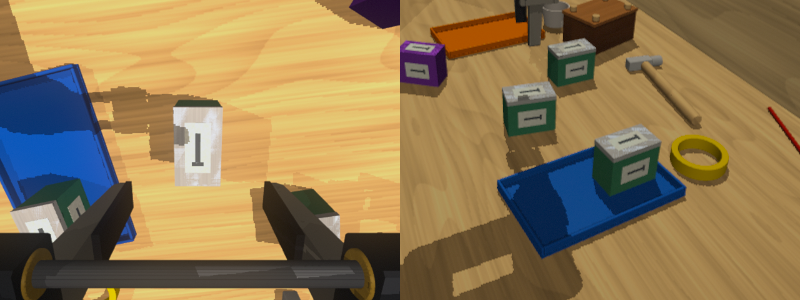

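The first tin stands upright in the blue tray (crop about (628,160)). In the wrist view, T1 is centred between the fingers at about (197,145) of the half-size image.

Emit:
{"fn": "jog_arm", "kwargs": {"targets": "0 0 -0.04 0 1; 0 0 -0.05 0 1; 0 0 -0.035 0 1; 0 0 -0.01 0 1; 0 0 0 0 1"}}

```text
clock: 9.5
tcp_pos: [465.2, -108.1, 41.3]
eef_rot: [-0.191, -3.135, -0.0]
force: [0.8, -0.4, -0.3]
gripper_width: 91.8
gripper_force: 0.0
```

Emit:
{"fn": "jog_arm", "kwargs": {"targets": "0 0 0 0 0; 0 0 0 0 0; 0 0 0 0 0; 0 0 0 0 0; 0 0 0 0 0"}}

```text
clock: 10.12
tcp_pos: [465.2, -107.6, 41.7]
eef_rot: [0.189, 3.135, -0.0]
force: [-0.7, -1.9, 5.1]
gripper_width: 53.5
gripper_force: 35.0
```

Emit:
{"fn": "jog_arm", "kwargs": {"targets": "0 0 0.01 0 0; 0 0 0.02 0 0; 0 0 0.04 0 0; 0 0 0.04 0 0; 0 0 0.02 0 0"}}

```text
clock: 10.75
tcp_pos: [465.2, -107.5, 173.3]
eef_rot: [0.19, 3.134, -0.0]
force: [0.1, -0.0, -6.5]
gripper_width: 53.7
gripper_force: 35.0
```

Emit:
{"fn": "jog_arm", "kwargs": {"targets": "0 0 0 0 0; 0 0 0 0 0; 0 0 0 0 0; 0 0 0 0 0"}}

```text
clock: 11.25
tcp_pos: [464.4, -107.4, 170.4]
eef_rot: [-0.19, -3.134, -0.0]
force: [0.6, 0.1, -5.4]
gripper_width: 53.6
gripper_force: 35.0
```

Emit:
{"fn": "jog_arm", "kwargs": {"targets": "-0.006 -0.03 0 0.05 0; -0.006 -0.05 0 0.05 0; -0.006 -0.055 0 0.05 0; -0.006 -0.05 0 0.05 0; -0.006 -0.037 0 0.03 0"}}

```text
clock: 11.88
tcp_pos: [434.4, -331.5, 170.7]
eef_rot: [0.172, -3.136, -0.0]
force: [0.3, 0.6, -6.4]
gripper_width: 53.5
gripper_force: 35.0
```

Emit:
{"fn": "jog_arm", "kwargs": {"targets": "0 0 0 0 0; 0 0 0 0 0; 0 0 -0.03 0 0; 0 0 -0.04 0 0; 0 0 -0.03 0 0"}}

```text
clock: 12.5
tcp_pos: [434.8, -327.8, 69.9]
eef_rot: [0.173, -3.136, -0.002]
force: [0.1, -0.4, -5.6]
gripper_width: 53.8
gripper_force: 35.0
```

Emit:
{"fn": "jog_arm", "kwargs": {"targets": "0 0 -0.014 0 0; 0 0 0 0 0; 0 0 0 0 0"}}

```text
clock: 12.88
tcp_pos: [435.9, -329.9, 58.4]
eef_rot: [-0.172, 3.135, -0.002]
force: [0.4, 0.1, -6.0]
gripper_width: 53.6
gripper_force: 35.0
```

Contact is expected near a TCP height of 47.

Emit:
{"fn": "jog_arm", "kwargs": {"targets": "0 0 -0.004 0 0; 0 0 -0.003 0 0; 0 0 -0.002 0 0; 0 0 -0.001 0 0; 0 0 0 0 0"}}

```text
clock: 13.5
tcp_pos: [434.9, -329.5, 47.2]
eef_rot: [0.171, -3.137, -0.0]
force: [0.4, 0.1, -6.0]
gripper_width: 53.6
gripper_force: 35.0
```

Emit:
{"fn": "jog_arm", "kwargs": {"targets": "0 0 -0.001 0 0; 0 0 0 0 0; 0 0 0 0 0"}}

```text
clock: 13.88
tcp_pos: [435.0, -329.6, 46.7]
eef_rot: [-0.171, 3.137, -0.0]
force: [-2.5, 0.1, 3.1]
gripper_width: 54.1
gripper_force: 35.0
```

Emit:
{"fn": "jog_arm", "kwargs": {"targets": "0 0 0 0 1; 0 0 0 0 1; 0 0 0 0 1; 0 0 0.03 0 1; 0 0 0.06 0 1"}}

```text
clock: 14.5
tcp_pos: [433.6, -328.3, 135.3]
eef_rot: [0.171, -3.133, -0.005]
force: [0.7, -1.2, -0.5]
gripper_width: 92.1
gripper_force: 0.0
```

Emit:
{"fn": "jog_arm", "kwargs": {"targets": "0 0 0.05 0 1; 0.026 0.052 0.01 -0.01 1; 0.026 0.052 0 -0.01 1; 0.026 0.052 0 -0.01 1; 0.026 0.052 0 -0.01 1"}}

```text
clock: 15.12
tcp_pos: [539.8, -119.8, 196.6]
eef_rot: [-0.108, 3.139, -0.0]
force: [0.2, -0.5, -0.5]
gripper_width: 91.7
gripper_force: 0.0
```

Emit:
{"fn": "jog_arm", "kwargs": {"targets": "0.026 0.052 0 -0.01 1; 0.026 0.052 0 -0.01 1; 0.026 0.05 0 -0.02 1; 0.004 0.002 0 0 1; 0 0 0 0 1"}}

```text
clock: 15.75
tcp_pos: [620.7, 34.3, 195.9]
eef_rot: [0.048, -3.14, 0.001]
force: [-0.6, -0.1, 0.1]
gripper_width: 91.9
gripper_force: 0.0
```

Run:
```python
from h import *
from plant import eyes
for n in("wrist","side"): cv2.imwrite(f"pics/{n}3.png",eyes.snapshot(n))
a=cv2.imread("pics/wrist3.png");b=cv2.imread("pics/side3.png")
cv2.imwrite("pics/c3.png",np.hstack([cv2.resize(a,(400,300)),cv2.resize(b[180:480,180:580],(400,300))]))
```

```text
(no output)
```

View pics/c3.png

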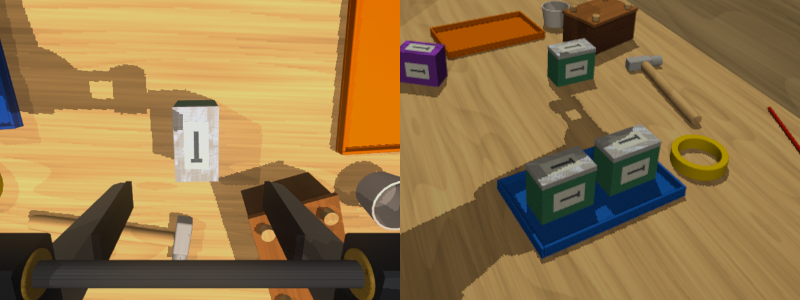

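Both full tins stand in the blue tray, and T2 is centred between the fingers. The wooden box is close on the right, with its nearest top corner at about (243,190) of the scaled view, so I'll check clearance.

Run:
```python
from h import *
from plant import eyes
c=eyes.calibration("wrist")
for u,z in [((243,190),102),((310,173),102),((330,190),102),((240,190),102),((265,235),115),((330,215),115),((178,181),80),((219,180),80)]: print(u,onplane(c,np.array(u)*1.6,z).round())
s=eyes.calibration("scene")
for u,z in[((237,341),102),((281,290),102),((336,295),102),((287,357),102),((322,303),118),((285,290),118)]: print(u,onplane(s,u,z).round())
```

```text
(243, 190) [671.  89. 102.]
(310, 173) [647. 165. 102.]
(330, 190) [668. 192. 102.]
(240, 190) [671.  85. 102.]
(265, 235) [723. 117. 115.]
(330, 215) [694. 191. 115.]
(178, 181) [671.   9.  80.]
(219, 180) [668.  61.  80.]
(237, 341) [877. 179. 102.]
(281, 290) [743. 128. 102.]
(336, 295) [679. 208. 102.]
(287, 357) [839. 261. 102.]
(322, 303) [725. 220. 118.]
(285, 290) [749. 148. 118.]
```

The box starts at x of about 680 or more, so the fingers and body (x below 660) stay clear.

Emit:
{"fn": "jog_arm", "kwargs": {"targets": "0 0 -0.05 0 1; 0 0 -0.06 0 1; 0 0 -0.034 0 1; 0 0 -0.01 0 1; 0 0 0 0 1"}}

```text
clock: 16.48
tcp_pos: [621.0, 33.7, 42.8]
eef_rot: [0.044, -3.141, 0.0]
force: [0.3, -0.7, -0.2]
gripper_width: 91.9
gripper_force: 0.0
```

Emit:
{"fn": "jog_arm", "kwargs": {"targets": "0 0 0 0 0; 0 0 0 0 0; 0 0 0 0 0; 0 0 0 0 0; 0 0 0 0 0", "force": 25}}

```text
clock: 17.1
tcp_pos: [621.2, 34.5, 42.7]
eef_rot: [-0.046, 3.141, -0.0]
force: [0.3, -1.9, 3.5]
gripper_width: 53.2
gripper_force: 24.9
```

Emit:
{"fn": "jog_arm", "kwargs": {"targets": "0 0 0.01 0 0; 0 0 0.02 0 0; 0 0 0.04 0 0; 0 0 0.04 0 0; 0 0 0.02 0 0"}}

```text
clock: 17.73
tcp_pos: [622.2, 34.7, 176.2]
eef_rot: [-0.046, 3.137, 0.0]
force: [0.7, 0.2, -1.4]
gripper_width: 54.0
gripper_force: 24.9
```

Emit:
{"fn": "jog_arm", "kwargs": {"targets": "0 0 0 0 0; 0 0 0 0 0; 0 0 0 0 0; 0 0 0 0 0"}}

```text
clock: 18.23
tcp_pos: [620.4, 34.5, 171.3]
eef_rot: [0.046, -3.14, 0.0]
force: [0.6, -0.4, -2.3]
gripper_width: 54.0
gripper_force: 24.9
```

Emit:
{"fn": "jog_arm", "kwargs": {"targets": "-0.02 0.03 0 0.014 0; -0.02 0.05 0 0.014 0; -0.02 0.05 0 0.014 0; -0.02 0.05 0 0.014 0; -0.02 0.05 0 0.014 0"}}

```text
clock: 18.85
tcp_pos: [520.1, 265.9, 171.9]
eef_rot: [0.156, -3.137, 0.0]
force: [0.3, -0.5, -1.4]
gripper_width: 53.8
gripper_force: 24.9
```

Emit:
{"fn": "jog_arm", "kwargs": {"targets": "-0.017 0.047 0 0 0; 0 0 0 0 0; 0 0 -0.03 0 0; 0 0 -0.04 0 0; 0 0 -0.03 0 0"}}

```text
clock: 19.48
tcp_pos: [503.7, 310.2, 70.5]
eef_rot: [0.155, -3.137, 0.002]
force: [-0.0, 0.1, -1.2]
gripper_width: 53.5
gripper_force: 24.9
```

Emit:
{"fn": "jog_arm", "kwargs": {"targets": "0 0 -0.013 0 0; 0 0 0 0 0; 0 0 0 0 0"}}

```text
clock: 19.85
tcp_pos: [504.9, 311.8, 60.4]
eef_rot: [-0.155, 3.136, 0.001]
force: [-0.2, 0.5, -1.9]
gripper_width: 53.9
gripper_force: 24.9
```

Emit:
{"fn": "jog_arm", "kwargs": {"targets": "0 0 -0.005 0 0; 0 0 -0.004 0 0; 0 0 -0.002 0 0; 0 0 -0.001 0 0; 0 0 0 0 0"}}

```text
clock: 20.48
tcp_pos: [503.8, 311.5, 47.7]
eef_rot: [0.156, -3.137, 0.0]
force: [-2.3, -1.6, 4.4]
gripper_width: 53.5
gripper_force: 24.9
```

Emit:
{"fn": "jog_arm", "kwargs": {"targets": "0 0 -0.001 0 0; 0 0 0 0 0; 0 0 0 0 0"}}

```text
clock: 20.85
tcp_pos: [503.9, 311.5, 47.6]
eef_rot: [-0.156, 3.138, -0.0]
force: [-5.0, -3.7, 14.5]
gripper_width: 53.8
gripper_force: 24.8
```

Emit:
{"fn": "jog_arm", "kwargs": {"targets": "0 0 0.001 0 1; 0 0 0 0 1; 0 0 0 0 1; 0 0 0.03 0 1; 0 0 0.06 0 1"}}

```text
clock: 21.48
tcp_pos: [502.3, 310.5, 135.8]
eef_rot: [0.156, -3.133, 0.004]
force: [0.8, 0.8, 0.8]
gripper_width: 92.0
gripper_force: 0.0
```

Emit:
{"fn": "jog_arm", "kwargs": {"targets": "0 0 0.06 0 1; 0 0 0.05 0 1; 0 0 0 0 1; 0 0 0 0 1; 0 0 0 0 1"}}

```text
clock: 22.1
tcp_pos: [503.1, 311.0, 245.4]
eef_rot: [0.156, -3.135, 0.002]
force: [0.1, -0.1, -0.4]
gripper_width: 91.7
gripper_force: 0.0
```

Run:
```python
from h import *
from plant import eyes
a=eyes.snapshot("scene");b=eyes.snapshot("side")
cv2.imwrite("pics/c4.png",np.hstack([a[150:450,150:550],b[150:450,170:570]]))
```

```text
(no output)
```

View pics/c4.png

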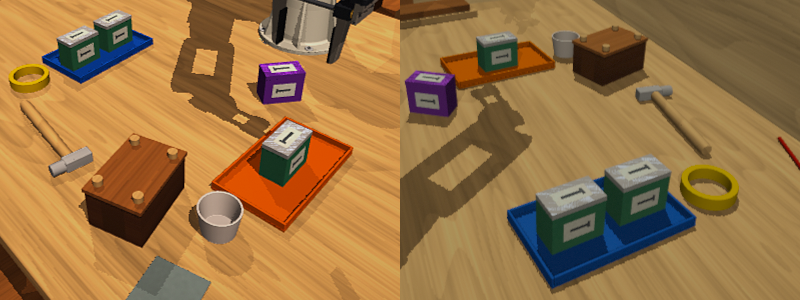

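Both views show two tins upright in the blue tray (scene crop (97,43)) and one upright in the orange tray (287,152). The hammer, tape roll and pot haven't moved.

```bash
python3 -c "
from plant import job
print(job.hand_in())"
```

```text
the job is handed in; nothing more can be done
None
```

The job is handed in: two tins weighed as full and stand upright in the blue tray, the empty one stands upright in the orange tray, and the bystanders weren't moved; the hand-in call gave no verdict.

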